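Load bisque test discs into the drying cassettes

ROBOT

A 7-joint arm with a two-finger parallel gripper is mounted at the origin on the work surface. World frame = base frame: x ahead of the robot, y to its left, z up, the work surface at z = 0. Lengths are in m, angles in rad, forces in N, time in s.
With the tool pointing down it reaches from about 0.35 to 0.775 m from the base axis. Payload 3.1 kg.
Tool frame: the origin (TCP) lies on the centre line of the jaws, within the pads' length; the fingertips stand 19 mm ahead of it and the grasp point (between the pads) is the TCP (ctrl.finger_overhang is the distance from the TCP to the fingertips, in m); z points along the fingers, y is the direction in which the jaws open and shut (so a half turn about z gives the same grasp; the last joint's range is limited). The gripper opens to 85 mm and grips with 20 to 120 N. Pads are 22 mm wide; open, the fingers measure 114 mm over their backs; the gripper's body (76 mm by 85 mm) begins 54 mm behind the grasp point. The pads swing forward as they close: fully open they stand 13 mm farther back than shut.
Start: joints at [-1.197, 0.311, 0.014, 1.512, -0.004, 1.319, -0.027], TCP at [0.222, 0.503, 0.25] pointing down, gripper open.
Joint ranges: [-2.7, 2.7], [-0.3, 1.91], [-1.27, 1.3], [0.12, 2.57], [-1.44, 4.58], [0.2, 2.03], [-3.05, 3.05]. Speed limits (rad/s): [2.79, 2.79, 3.14, 3.14, 3.14, 3.14, 3.14].

INTERFACE

Orientations are given as a rotation vector (axis times angle).
In Python, from cell import ctrl, optics, ticket gives the robot as it stands.
- The arm moves only by the shell command python3 -m inch 'ROWS'. ROWS is a JSON object of lists of equal length, an entry for each row: "offset": the shift along the tool's x, y, z in mm, a list of three; "delta_rot": the turn, a rotation vector about the tool's x, y, z in rad, a list of three; "hand": the closure, from 0 (fully open) to 1 (shut). A call has 1 to 12 rows; each row is the pose to reach, as a shift and turn from the pose measured when the call began, along the tool's axes at that moment; what a row does not reach only later rows make up. A row lasts 1/8 s, in which the tool goes at most 62.5 mm and 10.7 degrees, less where a joint would pass 70% of its speed; a pose out of reach is approached as far as the arm can. A call with a gripper value outside its range is refused whole. The fingers move at their own pace and stop on an object; the grip force is fixed at half the most. Time passes only in rows, so rows that repeat a pose let the fingers close. It gives the time, the measured TCP pose, the force and the opening at its end, in the units of the state.
- ctrl.sense(): the state, without advancing time (a new reading comes with each control period).
- optics.grab_frame(name): name is "scene" or "top" or "wrist"; returns a dict with "image" (480x640x3 uint8, red, green, blue), "range_z" (480x640 float32, m along the optical axis (not along the pixel's ray), 0 where there is no reading), "fovy" (degrees; the focal length in pixels is half the picture's height over the tangent of half this angle, whatever the lens; pixels are square), "cx", "cy" (the principal point, pixels), "distortion" ([k1, k2, p1, p2, k3] as OpenCV has them; the pictures are not rectified), "R" (3x3) and "t" (3): a world point X has camera coordinates R X + t; the wrist camera has in their place "hand_eye" (4x4, takes a point from camera to tool coordinates, whose origin is the TCP and whose axes are the flange's). Camera axes: x right, y down, z forward; pixel columns grow to the right and rows downward; lengths in m; the calibration is good to about 2 mm. A picture is of the moment at which its call begins: read the wrist's pose just before it.
- ticket.close_job(): hands the job in, once; it reports no verdict.
The state is a dict: "time": time; "qpos": joint angles; "qd": joint speeds; "joint_torque": joint torques, N m; "tcp_pos": TCP position; "eef_rot": TCP orientation; "contact_force": force on the tool from outside, world axes, zero at the start; "wrist_torque": the same for the moment, N m; "grip_width": opening from 0.0 (shut) to 1.0 (fully open).
Only numpy, scipy, OpenCV 4.12 (cv2) and the standard library are available. Lean on these libraries where they do the work, as an engineer would, in place of code of your own. Each camera call takes 0.05 s, during which the arm holds its last target. There are 200 camera calls.

TASK

Switch the dryer's rotary isolator off and, with it off, load every bisque disc lying on the bench into the two drying cassettes, one disc to a slot: the thin discs into the cassette with the low slots, the thick discs into the cassette with the tall slots. Slide each disc in flat, fully home against the two rear rods, in whichever slot of its cassette is free. When all are in, switch the isolator back on until it stops, and leave the jar, bowl, figurine and brush where they are.

Things in the scene. Friction and masses are not known exactly. Their poses are not given: they have to be found in the camera images.
- thin1: Thin round bisque (pale unglazed ceramic) disc, 60 mm diameter, 8 mm thick, about 45 g, lying flat on the bench at the start; None if absent. Origin at its centre (4 mm above its underside); z is its axis.
- thin2: Thin round bisque (pale unglazed ceramic) disc, 60 mm diameter, 8 mm thick, about 45 g, lying flat on the bench at the start; None if absent. Origin at its centre (4 mm above its underside); z is its axis.
- thin3: Thin round bisque (pale unglazed ceramic) disc, 60 mm diameter, 8 mm thick, about 45 g, lying flat on the bench at the start; None if absent. Origin at its centre (4 mm above its underside); z is its axis.
- thick1: Thick round bisque (pale unglazed ceramic) disc, 60 mm diameter, 16 mm thick, about 90 g, lying flat on the bench at the start; None if absent. Origin at its centre (8 mm above its underside); z is its axis.
- thick2: Thick round bisque (pale unglazed ceramic) disc, 60 mm diameter, 16 mm thick, about 90 g, lying flat on the bench at the start; None if absent. Origin at its centre (8 mm above its underside); z is its axis.
- narrow_cassette: Fixed steel cassette, 3 slots for 8 mm discs. Origin on the bench under a home disc; discs slide in along +x; open front at x -30. Pedestal 12 high and 3 shelves 4 thick (the last a roof, top at 66) span x -30 to 18, y -22 to 22. Slot floors at height 12, 30 and 48, slots 14 high. Sides open; 6 mm upright stop rods at x 23, y +-23; rear block x 18 to 30, y +-30, 12 high (all mm).
- wide_cassette: Fixed steel cassette, 2 slots for 16 mm discs. Origin on the bench under a home disc; discs slide in along +x; open front at x -30. Pedestal 12 high and 2 shelves 4 thick (the last a roof, top at 64) span x -30 to 18, y -22 to 22. Slot floors at height 12 and 38, slots 22 high. Sides open; 6 mm upright stop rods at x 23, y +-23; rear block x 18 to 30, y +-30, 12 high (all mm).
- narrow_slot0 (a point): Centre of a 8 mm disc that is fully home in slot 0 of the narrow cassette (0 is the lowest), 4 mm above the slot's floor; axes as the cassette's. Lowest slot, pedestal top as floor. Fingers holding the disc across its width pass outside the 44 mm shelves but reach up past the slots above, so fill from the bottom.
- narrow_slot1 (a point): Centre of a 8 mm disc that is fully home in slot 1 of the narrow cassette (0 is the lowest), 4 mm above the slot's floor; axes as the cassette's. Second slot. A home disc touches both rods and is flush with the shelves' front edge; a disc left partly in can be pushed home from the front with closed upright fingers.
- narrow_slot2 (a point): Centre of a 8 mm disc that is fully home in slot 2 of the narrow cassette (0 is the lowest), 4 mm above the slot's floor; axes as the cassette's. Third, top slot, under the roof.
- wide_slot0 (a point): Centre of a 16 mm disc that is fully home in slot 0 of the wide cassette (0 is the lowest), 8 mm above the slot's floor; axes as the cassette's. Lowest slot, pedestal top as floor. Fingers holding the disc across its width pass outside the 44 mm shelves but reach up past the slots above, so fill from the bottom.
- wide_slot1 (a point): Centre of a 16 mm disc that is fully home in slot 1 of the wide cassette (0 is the lowest), 8 mm above the slot's floor; axes as the cassette's. Second slot. A home disc touches both rods and is flush with the shelves' front edge; a disc left partly in can be pushed home from the front with closed upright fingers.
- isolator: Rotary isolator of the dryer: grey box 110 (x) by 120 (y) by 50 mm high, fixed on the bench. Origin on the bench under its centre, which is also under the handle's upright axis; a black cable gland sticks out of its +y side. White marks on top show off (towards its +x) and on.
- handle_grip (a point): Point on the handle's turning axis, 82 mm above the bench, 12 mm below the handle's top. The handle is a black upright-sided bar 64 mm long, 16 mm wide, its sides spanning heights 64 to 94 mm; the point's x axis runs along the bar (its white-marked end), y across it (grip across y).
- isolator_handle (a joint): Turn of the handle in rad, anticlockwise from above: 0 is off (the bar lies along the isolator's own x axis), 1.4 (80 degrees) is on. Hard stops at both ends; stiff, about 0.12 N m to turn, and stays where it is left. It starts on.
- glaze_jar: Bystander: glaze jar, 60 mm diameter, 80 mm high, origin under its centre.
- bowl: Bystander: white bowl, 90 mm across, 40 mm high, origin under its centre.
- figurine: Bystander: small pale clay figurine, 60 mm across, 102 mm high, origin under its centre.
- brush: Bystander: brush lying on the bench, origin near its middle, length along its x axis.

How it is judged:
On the way, in this order (a step that is already met when the one before it is completed fails the run):
1. the isolator is switched off (value of joint isolator_handle below 0.1 rad), for 0.2 s.
2. every disc is home in a slot of its cassette, with the isolator still off ((distance between thin1 and narrow_slot0 below 0.008 m or distance between thin1 and narrow_slot1 below 0.008 m or distance between thin1 and narrow_slot2 below 0.008 m) and angle between the z axis of each of thin1, thin2, thin3 and the z axis of narrow_cassette, either way round below 0.08 rad and linear speed of each of thin1, thin2, thin3, thick1, thick2 below 0.02 m/s and (distance between thin2 and narrow_slot0 below 0.008 m or distance between thin2 and narrow_slot1 below 0.008 m or distance between thin2 and narrow_slot2 below 0.008 m) and (distance between thin3 and narrow_slot0 below 0.008 m or distance between thin3 and narrow_slot1 below 0.008 m or distance between thin3 and narrow_slot2 below 0.008 m) and (distance between thick1 and wide_slot0 below 0.008 m or distance between thick1 and wide_slot1 below 0.008 m) and angle between the z axis of each of thick1, thick2 and the z axis of wide_cassette, either way round below 0.08 rad and (distance between thick2 and wide_slot0 below 0.008 m or distance between thick2 and wide_slot1 below 0.008 m) and value of joint isolator_handle below 0.1 rad), for 0.2 s.
3. the isolator is switched on (value of joint isolator_handle above 1.3 rad), for 0.2 s.
At the end, for the whole second after the job is handed in: Every disc present lies flat (within 0.08 rad) and at rest in a slot of its own cassette (thin in narrow, thick in wide), its centre within 8 mm of the home position of that slot; the isolator handle is on (joint above 1.3 rad) ((distance between thin1 and narrow_slot0 below 0.008 m or distance between thin1 and narrow_slot1 below 0.008 m or distance between thin1 and narrow_slot2 below 0.008 m) and angle between the z axis of each of thin1, thin2, thin3 and the z axis of narrow_cassette, either way round below 0.08 rad and linear speed of each of thin1, thin2, thin3, thick1, thick2 below 0.02 m/s and (distance between thin2 and narrow_slot0 below 0.008 m or distance between thin2 and narrow_slot1 below 0.008 m or distance between thin2 and narrow_slot2 below 0.008 m) and (distance between thin3 and narrow_slot0 below 0.008 m or distance between thin3 and narrow_slot1 below 0.008 m or distance between thin3 and narrow_slot2 below 0.008 m) and (distance between thick1 and wide_slot0 below 0.008 m or distance between thick1 and wide_slot1 below 0.008 m) and angle between the z axis of each of thick1, thick2 and the z axis of wide_cassette, either way round below 0.08 rad and (distance between thick2 and wide_slot0 below 0.008 m or distance between thick2 and wide_slot1 below 0.008 m) and value of joint isolator_handle above 1.3 rad); the robot touches nothing.
It fails at once if the glaze_jar is displaced by more than 5 cm (distance of glaze_jar from where it was at the start of the episode above 0.05 m).
It fails at once if the bowl is displaced by more than 5 cm (distance of bowl from where it was at the start of the episode above 0.05 m).
It fails at once if the figurine is displaced by more than 5 cm (distance of figurine from where it was at the start of the episode above 0.05 m).
It fails at once if the brush is displaced by more than 5 cm (distance of brush from where it was at the start of the episode above 0.05 m).
Of thin1, thin2, thin3, thick1, thick2 only 4 to 5 are there at a start; the rules pass over those that are not, and their reading is None.
At some moment in a run one of thin1, thin2, thin3, thick1, thick2 may be knocked a few centimetres aside while the robot is not near it.
Once in a run the grip may slacken for a moment while it holds something.
It also fails if it takes over 210 s, if anything falls off the work surface, if the arm or the gripper's body presses on something with over 40 N, if the wrist force passes 120 N, or if a joint passes its speed limit or range.

## Working session

There is one attempt and no reset: what is moved stays moved. The work goes in short steps, Python scripts to look and compute and a shell command to move; the robot and the scene stay as the last step left them, time stands still between calls to the robot, and variables do not carry over. Pictures are saved under pics/ and viewed, about 12 in all and at most 16, crops included, and the job is handed in when it is done.

```bash
ls; mkdir -p pics; cat > h.py <<'E'
import numpy as np, cv2, json
from cell import ctrl, optics, ticket
from scipy.spatial.transform import Rotation as Ro
def grab(n, save=None):
    s=ctrl.sense(); f=optics.grab_frame(n)
    if n=='wrist':
        T=np.array(f['hand_eye']); Rt=Ro.from_rotvec(s['eef_rot']).as_matrix()
        f['Rwc']=Rt@T[:3,:3]; f['o']=Rt@T[:3,3]+np.array(s['tcp_pos'])
    else:
        R=np.array(f['R']); f['Rwc']=R.T; f['o']=-R.T@np.array(f['t'])
    fl=240/np.tan(np.radians(f['fovy'])/2)
    f['K']=np.array([[fl,0,f['cx']],[0,fl,f['cy']],[0,0,1.]])
    if save: cv2.imwrite('pics/'+save+'.png',f['image'][:,:,::-1])
    return f
def rays(f,px):
    p=cv2.undistortPoints(np.array(px,float).reshape(-1,1,2),f['K'],np.array(f['distortion'],float)).reshape(-1,2)
    return np.c_[p,np.ones(len(p))]
def at_z(f,px,z):   # pixel ray meets plane z
    d=rays(f,px)@f['Rwc'].T; z=np.broadcast_to(z,len(d))
    return f['o']+d*((z-f['o'][2])/d[:,2])[:,None]
def cloud(f):
    v,u=np.mgrid[0:480,0:640]; r=rays(f,np.c_[u.ravel(),v.ravel()])
    P=(r*f['range_z'].reshape(-1,1))@f['Rwc'].T+f['o']; P[f['range_z'].ravel()==0]=np.nan
    return P.reshape(480,640,3)
def proj(f,X):
    c=(np.atleast_2d(X)-f['o'])@f['Rwc']
    return cv2.projectPoints(c,np.zeros(3),np.zeros(3),f['K'],np.array(f['distortion'],float))[0].reshape(-1,2)
def off(target,yaw=None):  # mm shift in tool axes and turn for target TCP, tool down with tool y at given yaw
    s=ctrl.sense(); R=Ro.from_rotvec(s['eef_rot'])
    o=R.inv().apply(np.array(target)-s['tcp_pos'])*1000
    rv=np.zeros(3)
    if yaw is not None:  # tool y direction angle in world (mod pi)
        best=None
        for k in (0,np.pi):
            a=yaw+k; y=np.array([np.cos(a),np.sin(a),0]); z=np.array([0,0,-1.]); x=np.cross(y,z)
            r=(R.inv()*Ro.from_matrix(np.c_[x,y,z])).as_rotvec()
            if best is None or np.linalg.norm(r)<np.linalg.norm(best): best=r
        rv=best
    print('offset',o.round(1),'rot',rv.round(3)); return o,rv
def st():
    s=ctrl.sense(); R=Ro.from_rotvec(s['eef_rot']).as_matrix()
    print('t',round(s['time'],2),'tcp',np.round(s['tcp_pos'],4),'yaw_y',round(np.arctan2(R[1,1],R[0,1]),3),'z',R[:,2].round(3),'q7',round(s['qpos'][6],2),'F',np.round(s['contact_force'],1),'grip',round(s['grip_width'],3))
E
python3 - <<'E'
from h import *
st(); print(ctrl.finger_overhang)
for n in('top','scene'):
    f=grab(n,n+'0'); print(n,f['o'],f['Rwc'][:,2]); np.save(n+'.npy',cloud(f))
E
```

```text
pics
t 0.0 tcp [0.2219 0.5025 0.2492] yaw_y 1.155 z [-0.001 -0.002 -1.   ] q7 -0.03 F [0.  0.8 0.7] grip 1.001
0.019
top [0.49088359 0.04410705 1.1992544 ] [ 0.05056501 -0.01174603 -0.9986517 ]
scene [ 1.19290058 -0.18041915  0.66886395] [-0.71973128  0.25934131 -0.64399455]
```

View pics/top0.png

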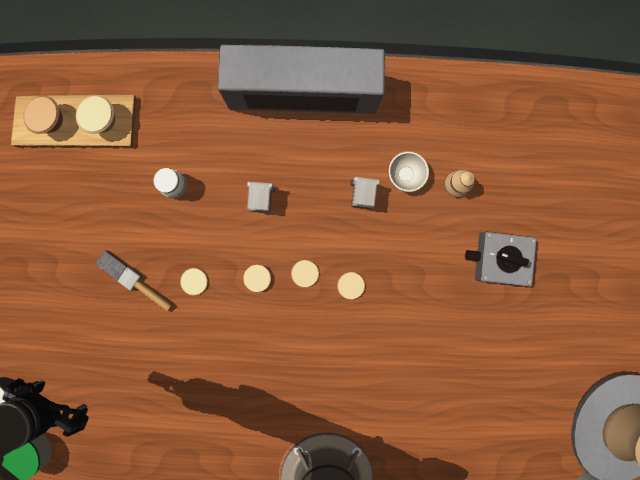

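View pics/scene0.png

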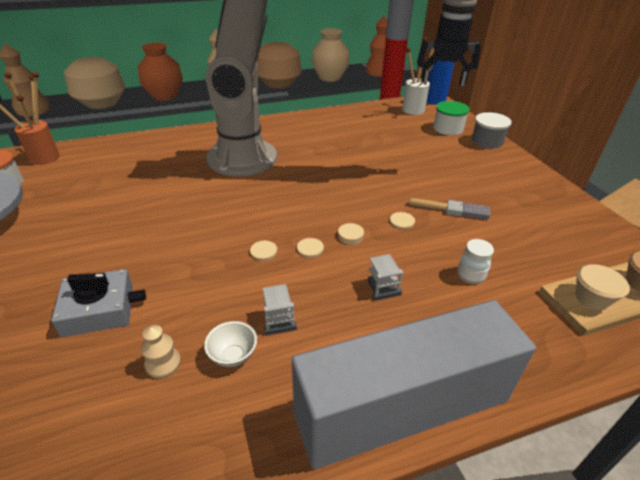

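Top view: discs at px (194,282), (257,278), (305,274), (351,286); cassettes at (260,197), (365,193); isolator at (508,260), with bowl, figurine beyond; brush at (135,280), jar at (170,183). Scene view agrees: four discs. Now positions.

```bash
python3 - <<'E'
from h import *
f=grab('top'); C=cloud(f)
hsv=cv2.cvtColor(f['image'],cv2.COLOR_RGB2HSV)
for u,v in [(194,282),(257,278),(305,274),(351,286)]:
    m=np.zeros((482,642),np.uint8); im=f['image'].copy()
    cv2.floodFill(im,m,(u,v),0,(12,)*3,(12,)*3,4|(255<<8)|cv2.FLOODFILL_FIXED_RANGE|cv2.FLOODFILL_MASK_ONLY)
    cs,_=cv2.findContours(m[1:-1,1:-1],cv2.RETR_EXTERNAL,cv2.CHAIN_APPROX_NONE)
    c=max(cs,key=cv2.contourArea); e=cv2.fitEllipse(c)
    z=np.nanmedian(C[v-4:v+5,u-4:u+5,2]); bg=np.nanmedian(C[v+22:v+30,u-20:u+20,2])
    print((u,v),np.round(e[0],1),np.round(e[1],1),'z',round(z,4),'bench',round(bg,4),at_z(f,[e[0]],z)[0].round(4))
# plan-view point extents
for nm,(u0,u1,v0,v1),(zl,zh) in [('casA',(240,285,175,220),(.056,.08)),('casB',(340,388,170,215),(.056,.08)),('iso',(470,545,225,292),(.043,.056)),('handle',(480,545,230,285),(.085,.1)),('jar',(145,195,160,205),(.07,.09)),('bowl',(385,432,150,195),(.03,.05)),('fig',(440,480,165,205),(.03,.12)),('brush',(90,180,245,315),(.006,.05))]:
    P=C[v0:v1,u0:u1].reshape(-1,3); P=P[(P[:,2]>zl)&(P[:,2]<zh)]
    r=cv2.minAreaRect((P[:,:2]*1000).astype(np.float32))
    print(nm,len(P),'c',np.round(r[0],1),'size',np.round(r[1],1),'ang',round(r[2],1),'z',np.percentile(P[:,2],[5,50,95]).round(4),'med',np.median(P[:,:2],0).round(4))
im=f['image'][:,:,::-1]
a=cv2.resize(im[165:225,240:290],(400,480),interpolation=2);b=cv2.resize(im[165:225,340:390],(400,480),interpolation=2)
cv2.imwrite('pics/crop1.png',np.hstack([a,b]))
E
```

```text
(194, 282) [193.2 281.1] [24.  24.6] z 0.0074 bench -0.0003 [0.4363 0.3109 0.0074]
(257, 278) [256.2 277.9] [24.5 25.7] z 0.0168 bench -0.0002 [0.4485 0.1682 0.0168]
(305, 274) [304.5 273.2] [24.5 25.1] z 0.0074 bench -0.0002 [0.4622 0.0621 0.0074]
(351, 286) [350.7 285.4] [24.2 25.3] z 0.0077 bench 0.0001 [ 0.438  -0.0417  0.0077]
casA 575 c [626.7 165.5] size [52.2 57.8] ang 87.6 z [0.06   0.0639 0.0674] med [0.6275 0.1649]
casB 576 c [642.6 -62.1] size [51.9 57.9] ang 85.4 z [0.0621 0.066  0.0693] med [ 0.6433 -0.0615]
iso 2174 c [ 506.4 -386.8] size [122.2 110.2] ang 84.7 z [0.0463 0.0502 0.0542] med [ 0.505  -0.3811]
handle 222 c [ 506.3 -382.6] size [64.4 16.3] ang 74.4 z [0.0889 0.0937 0.0973] med [ 0.5071 -0.3797]
jar 500 c [652.9 365.3] size [54.1 52.7] ang 64.7 z [0.0755 0.0797 0.0831] med [0.652  0.3636]
bowl 378 c [ 694.  -160.9] size [85.9 88.2] ang 2.6 z [0.0311 0.0379 0.0426] med [ 0.702  -0.1696]
fig 449 c [ 672.5 -274.9] size [51.  44.1] ang 29.7 z [0.0473 0.0672 0.0981] med [ 0.6697 -0.2706]
brush 1211 c [438.5 443.8] size [144.7 181.8] ang 2.9 z [0.0114 0.0177 0.0219] med [0.4422 0.4607]
```

View pics/crop1.png

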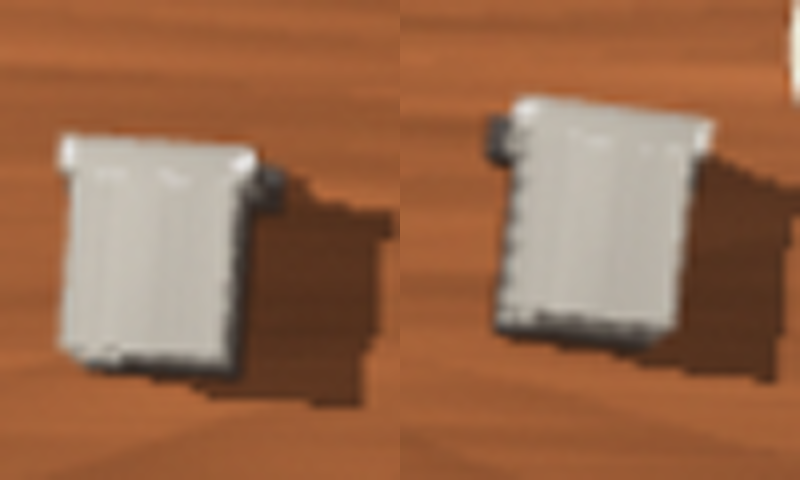

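Left crop: cassette A (y≈+0.165, roof 64 mm → wide). Right crop: cassette B (y≈-0.062, roof 66 mm → narrow). Both open towards the robot and are turned about 4–7° clockwise. There are three thin discs and one thick, the one at (0.4485, 0.168). First I'll move near wide cassette A for a wrist view.

```bash
python3 - <<'E'
from h import *
off([0.52,0.165,0.28],np.radians(86))
E
```

```text
offset [-409.  -188.6  -30.2] rot [-0.002 -0.    -0.346]
```

```bash
python3 -m inch '{"offset":[[-50,-24,-10],[-105,-48,-20],[-155,-72,-30],[-205,-95,-30],[-255,-118,-30],[-305,-141,-30],[-355,-165,-30],[-409,-189,-30],[-409,-189,-30],[-409,-189,-30]],"delta_rot":[[0,0,-0.05],[0,0,-0.1],[0,0,-0.15],[0,0,-0.2],[0,0,-0.25],[0,0,-0.3],[0,0,-0.346],[0,0,-0.346],[0,0,-0.346],[0,0,-0.346]],"hand":[0,0,0,0,0,0,0,0,0,0]}'
python3 - <<'E'
from h import *
st(); f=grab('wrist','w1'); print(f['o'],f['Rwc'][:,2],ctrl.sense()['qpos'])
E
```

```text
time: 1.4
tcp_pos: [0.5194, 0.1649, 0.2793]
eef_rot: [-0.11, -3.138, 0.002]
contact_force: [0.2, 0.7, -1.0]
grip_width: 1.001
t 1.4 tcp [0.5194 0.1649 0.2793] yaw_y 1.501 z [-0.002 -0.001 -1.   ] q7 1.23 F [ 0.2  0.7 -1. ] grip 1.001
[0.43983806 0.17110999 0.4037219 ] [ 0.30678915 -0.02421701 -0.95146936] [-0.5386496   0.29018451  0.25968773  1.47793683 -0.0745677   1.38544631
  1.22755371]
```

View pics/w1.png

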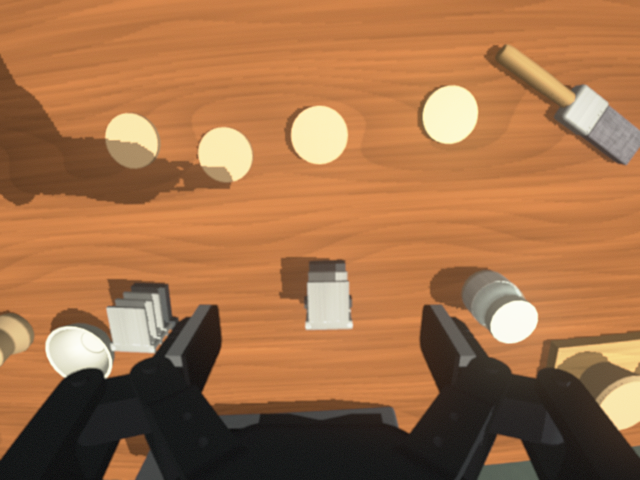

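Wrist view (image up = towards the robot): cassette A roof at about (305–352, 280–330), B at (108–170, 285–352), with B showing three shelves; four discs and the bystanders. Enlarging the roofs.

```bash
python3 - <<'E'
import cv2,numpy as np
i=cv2.imread('pics/w1.png')
a=cv2.resize(i[255:345,290:370],(640,720),interpolation=cv2.INTER_CUBIC)[:600]
a=cv2.resize(i[265:340,292:367],(400,400),interpolation=cv2.INTER_CUBIC);b=cv2.resize(i[280:355,100:175],(400,400),interpolation=cv2.INTER_CUBIC)
cv2.imwrite('pics/crop2.png',np.hstack([a,b]))
E
```

```text
(no output)
```

View pics/crop2.png

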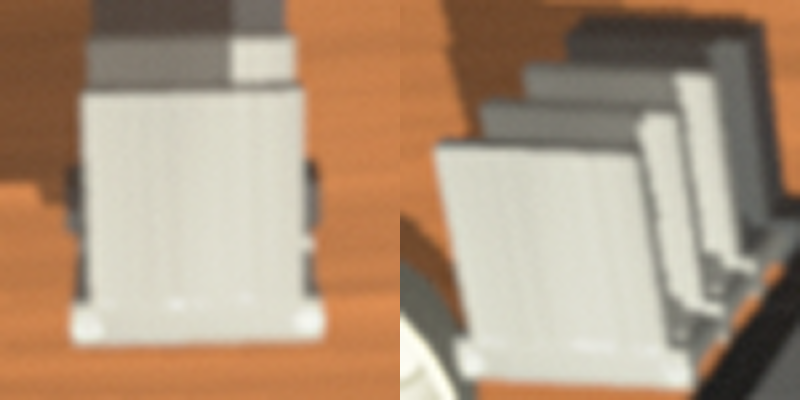

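```bash
cat > fit.py <<'E'
from h import *
from scipy.optimize import least_squares
def fitcas(f,px,z,loc=[(-30,-22),(-30,22),(26,-26),(26,26)]):
    W=at_z(f,px,z)[:,:2]; L=np.array(loc)/1000.
    fn=lambda p:(L@np.array([[np.cos(p[2]),np.sin(p[2])],[-np.sin(p[2]),np.cos(p[2])]])+p[:2]-W).ravel()
    s=least_squares(fn,[W[:,0].mean(),W[:,1].mean(),-0.08])
    print('pose',s.x[:2].round(4),'yaw deg',np.degrees(s.x[2]).round(2),'res mm',(s.fun*1000).round(1)); return s.x
E
python3 - <<'E'
from fit import *
f=grab('wrist'); k=75/400
A=[(82,93),(303,90),(72,345),(325,340)]; B=[(37,147),(236,153),(57,375),(292,388)]
fitcas(f,[(292+x*k-.4,265+y*k-.4) for x,y in A],.064)
fitcas(f,[(100+x*k-.4,280+y*k-.4) for x,y in B],.066)
for u,v,z in [(450.5,114.5,.008),(319.5,135,.016),(225,154.5,.008),(131.5,141,.008)]: print(at_z(f,[(u,v)],z)[0].round(4))
off([0.506,-0.383,0.28],np.radians(-15.6))
E
```

```text
pose [0.6277 0.1672] yaw deg -2.44 res mm [ 1.1  0.1  0.7  0.1 -0.8  0.4 -0.9 -0.6]
pose [ 0.6441 -0.0618] yaw deg -5.93 res mm [ 0.1 -0.6  1.2 -0.  -0.7  1.  -0.6 -0.4]
[0.4349 0.3126 0.008 ]
[0.4476 0.1697 0.016 ]
[0.4611 0.0634 0.008 ]
[ 0.4378 -0.0402  0.008 ]
offset [ -23.9 -549.     0. ] rot [ 0.    -0.002 -1.365]
```

Both methods agree to 2 mm. On to the isolator, at height 0.28.

```bash
python3 -m inch '{"offset":[[-2,-50,0],[-4,-100,0],[-7,-150,0],[-10,-200,0],[-12,-250,0],[-14,-300,0],[-16,-350,0],[-18,-400,0],[-20,-450,0],[-22,-500,0],[-24,-549,0],[-24,-549,0]],"delta_rot":[[0,0,0.16],[0,0,0.33],[0,0,0.5],[0,0,0.67],[0,0,0.84],[0,0,1.01],[0,0,1.18],[0,0,1.35],[0,0,1.52],[0,0,1.69],[0,0,1.773],[0,0,1.773]],"hand":[0,0,0,0,0,0,0,0,0,0,0,0]}'
python3 - <<'E'
from h import *
st(); f=grab('wrist','w2')
i=f['image'][:,:,::-1]; 
u=proj(f,[[.506,-.383,.094]])[0]; print(u)
C=cloud(f); P=C[200:400,200:440].reshape(-1,3); P=P[(P[:,2]>.085)&(P[:,2]<.1)]
r=cv2.minAreaRect((P[:,:2]*1000).astype(np.float32)); print(len(P),r)
E
```

```text
time: 3.0
tcp_pos: [0.5041, -0.3863, 0.2792]
eef_rot: [-2.504, -1.897, 0.009]
contact_force: [0.3, 0.3, -0.2]
grip_width: 1.002
t 3.0 tcp [ 0.5041 -0.3863  0.2792] yaw_y -0.274 z [-0.005 -0.003 -1.   ] q7 0.62 F [ 0.3  0.3 -0.2] grip 1.002
[322.68028392 211.89471429]
807 ((503.9093017578125, -393.068359375), (43.685813903808594, 15.800641059875488), 74.85443115234375)
```

View pics/w2.png

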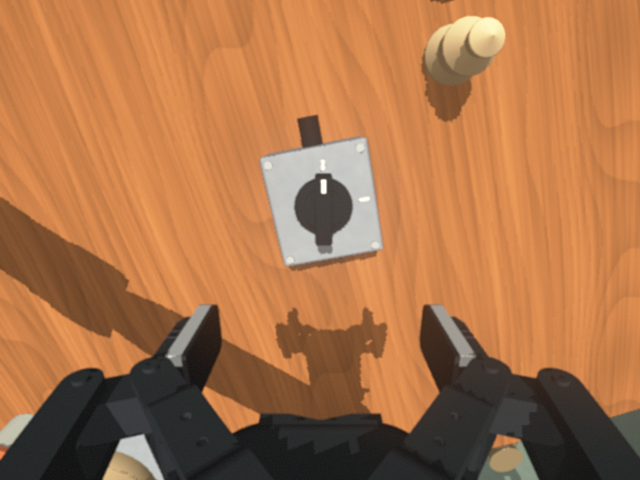

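The handle bar is upright in the image, at x≈315–332, with the top face y≈174–236 and the white end up. The "off" mark is on the right at (364,199).

```bash
python3 - <<'E'
from h import *
f=grab('wrist')
print(at_z(f,[(323.5,205),(323.5,174),(323.5,236)],.094).round(4))
print(at_z(f,[(261,158),(366,138),(381,247),(285,266)],.05).round(4), at_z(f,[(261,158),(366,138),(381,247),(285,266)],.05).mean(0))
C=cloud(f); P=C[150:260,300:345].reshape(-1,3); P=P[(P[:,2]>.085)&(P[:,2]<.1)]
r=cv2.minAreaRect((P[:,:2]*1000).astype(np.float32)); print(len(P),r)
off([0.505,-0.3845,0.082],np.radians(-15.6))
E
```

```text
[[ 0.5104 -0.3736  0.094 ]
 [ 0.5177 -0.3467  0.094 ]
 [ 0.5026 -0.4019  0.094 ]]
[[ 0.4608 -0.3206  0.05  ]
 [ 0.5656 -0.3297  0.05  ]
 [ 0.5553 -0.4439  0.05  ]
 [ 0.4495 -0.4375  0.05  ]] [ 0.50781246 -0.38291868  0.05      ]
1242 ((506.81317138671875, -383.6181335449219), (64.48426818847656, 15.961183547973633), 74.34507751464844)
offset [ -3.5  -0.7 197.5] rot [-0.002 -0.001  0.005]
```

```bash
python3 -m inch '{"offset":[[0,0,50],[-1,0.5,100],[-2,1,150],[-2,1,180],[-2,1,197],[-2,1,197],[-2,1,197],[-2,1,197],[-2,1,197],[-2,1,197],[-2,1,197],[-2,1,197]],"delta_rot":[[0,0,0],[0,0,0],[0,0,0],[0,0,0],[0,0,0],[0,0,0],[0,0,0],[0,0,0],[0,0,0],[0,0,0],[0,0,0],[0,0,0]],"hand":[0,0,0,0,0,0,1,1,1,1,1,1]}'
python3 -c "
from h import *
st()"
```

```text
time: 4.6
tcp_pos: [0.5071, -0.3839, 0.0837]
eef_rot: [-2.497, -1.905, 0.0]
contact_force: [-1.6, 1.0, 5.1]
grip_width: 0.178
t 4.6 tcp [ 0.5071 -0.3839  0.0837] yaw_y -0.267 z [-0.001  0.001 -1.   ] q7 0.71 F [-1.6  1.   5.1] grip 0.178
```

```bash
python3 -m inch '{"offset":[[0,0,0],[0,0,0],[0,0,0],[0,0,0],[0,0,0],[0,0,0],[0,0,0],[0,0,0],[0,0,0],[0,0,0],[0,0,0],[0,0,0]],"delta_rot":[[0,0,0.14],[0,0,0.28],[0,0,0.42],[0,0,0.56],[0,0,0.7],[0,0,0.84],[0,0,0.98],[0,0,1.12],[0,0,1.26],[0,0,1.36],[0,0,1.42],[0,0,1.42]],"hand":[1,1,1,1,1,1,1,1,1,1,1,1]}'
python3 -c "
from h import *
st()"
```

```text
time: 6.1
tcp_pos: [0.5095, -0.3874, 0.0838]
eef_rot: [3.128, -0.176, 0.005]
contact_force: [5.0, -7.9, -6.1]
grip_width: 0.175
t 6.1 tcp [ 0.5095 -0.3874  0.0838] yaw_y -1.683 z [ 0.003 -0.009 -1.   ] q7 -0.54 F [ 5.  -7.9 -6.1] grip 0.175
```

```bash
python3 -m inch '{"offset":[[0,0,0],[0,0,0],[0,0,0],[0,0,0],[0,0,-40],[0,0,-90],[0,0,-140],[0,0,-180],[0,0,-180]],"delta_rot":[[0,0,0],[0,0,0],[0,0,0],[0,0,0],[0,0,0],[0,0,0],[0,0,0],[0,0,0],[0,0,0]],"hand":[0,0,0,0,0,0,0,0,0]}'
python3 - <<'E'
from h import *
st(); f=grab('top','t2'); C=cloud(f); P=C[225:292,470:545].reshape(-1,3); P=P[(P[:,2]>.085)&(P[:,2]<.1)]
print(len(P),cv2.minAreaRect((P[:,:2]*1000).astype(np.float32)))
f=grab('wrist','w3'); C=cloud(f); P=C[100:300,200:440].reshape(-1,3); P=P[(P[:,2]>.085)&(P[:,2]<.1)]
print(len(P),cv2.minAreaRect((P[:,:2]*1000).astype(np.float32)))
E
```

```text
time: 7.22
tcp_pos: [0.5094, -0.3878, 0.2681]
eef_rot: [3.123, -0.176, 0.014]
contact_force: [0.2, -0.1, -0.4]
grip_width: 1.0
t 7.22 tcp [ 0.5094 -0.3878  0.2681] yaw_y -1.683 z [ 0.008 -0.014 -1.   ] q7 -0.64 F [ 0.2 -0.1 -0.4] grip 1.0
265 ((510.73553466796875, -387.14434814453125), (19.08441925048828, 63.43418502807617), 84.44430541992188)
1303 ((509.2545166015625, -387.772705078125), (15.970610618591309, 64.40584564208984), 85.0370101928711)
```

Handle now at about -5°, which is off. Next is the thin disc at (0.438,-0.041); on the way I'll partly close the hand to measure the tip reach at about 60 mm opening.

```bash
python3 - <<'E'
from h import *
off([0.438,-0.041,0.12],np.radians(84.07))
E
```

```text
offset [-109.7 -335.8  140.6] rot [ 0.008 -0.004 -0.009]
```

```bash
python3 -m inch '{"offset":[[-15,-50,0],[-32,-100,0],[-48,-150,0],[-64,-200,10],[-80,-250,40],[-98,-300,80],[-110,-336,120],[-110,-336,141],[-110,-336,141],[-110,-336,141]],"delta_rot":[[0.008,-0.004,-0.009],[0.008,-0.004,-0.009],[0.008,-0.004,-0.009],[0.008,-0.004,-0.009],[0.008,-0.004,-0.009],[0.008,-0.004,-0.009],[0.008,-0.004,-0.009],[0.008,-0.004,-0.009],[0.008,-0.004,-0.009],[0.008,-0.004,-0.009]],"hand":[0.3,0.3,0.3,0.3,0.3,0.3,0.3,0.3,0.3,0.3]}'
python3 - <<'E'
from h import *
st(); s=ctrl.sense(); f=grab('wrist','w4'); C=cloud(f)
T=Ro.from_rotvec(s['eef_rot']).inv().apply(C.reshape(-1,3)-s['tcp_pos'])*1000
for sg in(-1,1):
    k=T[(abs(T[:,0])<14)&(sg*T[:,1]>22)&(sg*T[:,1]<50)&(T[:,2]<40)&(T[:,2]>-30)]
    print(len(k),'max z',np.percentile(k[:,2],[50,90,98,100]).round(1),'y',np.percentile(k[:,1],[0,2,50,98,100]).round(1),'x',np.percentile(k[:,0],[2,98]).round(1))
E
```

```text
time: 8.57
tcp_pos: [0.438, -0.0416, 0.12]
eef_rot: [3.136, -0.165, 0.001]
contact_force: [-0.2, -0.8, 0.7]
grip_width: 0.698
t 8.57 tcp [ 0.438  -0.0416  0.12  ] yaw_y -1.676 z [ 0.001 -0.001 -1.   ] q7 -1.17 F [-0.2 -0.8  0.7] grip 0.698
2854 max z [-12.5   4.7  10.2  13.8] y [-49.9 -43.5 -31.5 -29.8 -29.6] x [-10.   11.7]
2836 max z [-12.1   4.7  10.1  13.5] y [28.9 29.4 30.9 42.9 50. ] x [-10.1  11.7]
```

View pics/w4.png

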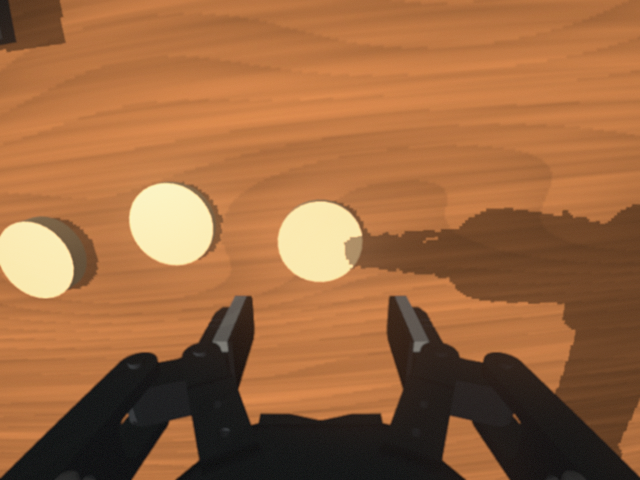

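Fingertips 13.8 mm ahead at 60 mm opening, so grip thin discs at TCP z≈15.5 mm. Disc at px (320,241).

```bash
python3 - <<'E'
from h import *
f=grab('wrist')
p=at_z(f,[(320,241),(172,224)],[.008,.008]); print(p.round(4))
off([p[0,0],p[0,1],0.0155],np.radians(84.07))
E
```

```text
[[ 0.4391 -0.0416  0.008 ]
 [ 0.4628  0.0614  0.008 ]]
offset [ 3.00e-01 -1.00e-01  1.05e+02] rot [ 0.    -0.002 -0.002]
```

```bash
python3 -m inch '{"offset":[[0.5,0,0],[0.5,0,30],[0.5,0,60],[0.5,0,90],[0.5,0,104.5],[0.5,0,104.5],[0.5,0,104.5],[0.5,0,104.5],[0.5,0,104.5],[0.5,0,104.5],[0.5,0,104.5]],"delta_rot":[[0,0,0],[0,0,0],[0,0,0],[0,0,0],[0,0,0],[0,0,0],[0,0,0],[0,0,0],[0,0,0],[0,0,0],[0,0,0]],"hand":[0,0,0,0,0,0,1,1,1,1,1]}'
python3 -c "
from h import *
st()
off([.6441-.06*np.cos(np.radians(-5.93)),-.0618-.06*np.sin(np.radians(-5.93)),.0295],np.radians(84.07))"
```

```text
time: 10.05
tcp_pos: [0.4404, -0.0419, 0.0178]
eef_rot: [-3.136, 0.165, -0.007]
contact_force: [-3.2, 0.1, 11.7]
grip_width: 0.666
t 10.05 tcp [ 0.4404 -0.0419  0.0178] yaw_y -1.676 z [ 0.005  0.001 -1.   ] q7 -0.99 F [-3.2  0.1 11.7] grip 0.666
offset [144.7  -1.5 -11. ] rot [-0.001 -0.004 -0.002]
```

Width is 56.6 mm and there's some bench force, so I'll lift and look.

```bash
python3 -m inch '{"offset":[[0,0,-10],[0,0,-40],[0,0,-70],[0,0,-80],[0,0,-80]],"delta_rot":[[0,0,0],[0,0,0],[0,0,0],[0,0,0],[0,0,0]],"hand":[1,1,1,1,1]}'
python3 - <<'E'
from h import *
st(); s=ctrl.sense();f=grab('wrist','w5'); C=cloud(f)
T=Ro.from_rotvec(s['eef_rot']).inv().apply(C.reshape(-1,3)-s['tcp_pos'])*1000
np.save('T.npy',T)
k=T[(abs(T[:,0])<45)&(abs(T[:,1])<24)&(T[:,2]<40)&(T[:,2]>0)]
print(len(k),np.percentile(k,[1,50,99],axis=0).round(1))
for sg in(-1,1):
    k=T[(abs(T[:,0])<14)&(sg*T[:,1]>24)&(sg*T[:,1]<50)&(T[:,2]<40)&(T[:,2]>-30)]
    print(np.percentile(k[:,2],[98,100]).round(1))
cv2.imwrite('pics/w5c.png',cv2.resize(f['image'][200:440,160:480,::-1],(640,480)))
E
```

```text
time: 10.68
tcp_pos: [0.4405, -0.0417, 0.0983]
eef_rot: [-3.136, 0.164, -0.009]
contact_force: [-0.4, -0.0, -0.7]
grip_width: 0.663
t 10.68 tcp [ 0.4405 -0.0417  0.0983] yaw_y -1.675 z [ 0.006  0.001 -1.   ] q7 -1.13 F [-0.4 -0.  -0.7] grip 0.663
12127 [[-30.4 -23.3   8. ]
 [  1.2  -0.3   9.3]
 [ 26.9  23.3  15.8]]
[10.2 17.7]
[10.1 17.4]
```

View pics/w5c.png

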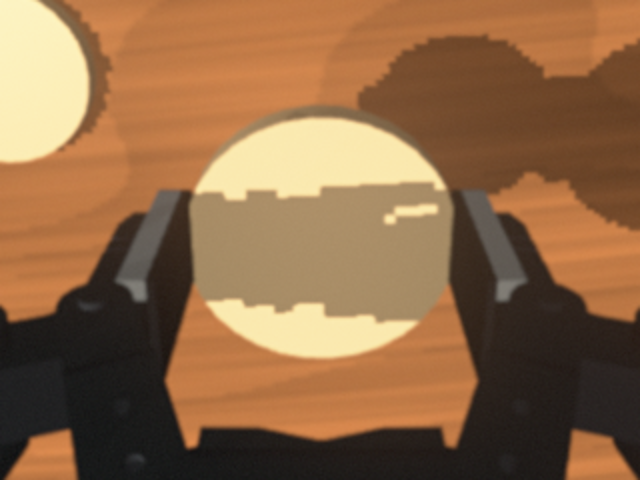

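The disc is held centrally and flat. Next, its tilt and its offset in the grip, then the approach shift.

```bash
cat >> fit.py <<'E'
def held(save=None):
    s=ctrl.sense(); f=grab('wrist',save); C=cloud(f)
    T=Ro.from_rotvec(s['eef_rot']).inv().apply(C.reshape(-1,3)-s['tcp_pos'])*1000
    g=T[(abs(T[:,0])<20)&(abs(T[:,1])<20)&(T[:,2]<20)&(T[:,2]>0)]
    if len(g)<500: print('nothing held',len(g)); return
    c=np.linalg.lstsq(np.c_[g[:,:2],np.ones(len(g))],g[:,2],rcond=None)[0]
    k=T[(abs(T[:,:2]@c[:2]+c[2]-T[:,2])<1.5)&(abs(T[:,1])<26)&(abs(T[:,0])<45)]
    r=[]
    for y in range(-16,17,4):
        b=k[abs(k[:,1]-y)<1.5,0]; r.append((np.percentile(b,1)+np.percentile(b,99))/2)
    print('tilt',c[:2].round(3),'top z',c[2].round(1),'x ctr',np.round(r,1)); return np.median(r)
def goto(cas,fx,z,dx=0):
    C={'N':(.6441,-.0618,-5.93),'W':(.6277,.1672,-2.44)}[cas]; a=np.radians(C[2]); d=np.array([np.cos(a),np.sin(a)])
    p=np.array(C[:2])+d*(fx-dx)/1000
    return off([p[0],p[1],z],a+np.pi/2)
E
python3 - <<'E'
from fit import *
d=held(); goto('N',-70,.1,0); goto('N',-70,.0335,0)
E
```

```text
tilt [ 0.005 -0.002] top z 9.3 x ctr [-2.5 -2.5 -2.4 -2.4 -2.2 -2.4 -2.3 -2.2 -2.3]
offset [135.7  -1.2  -2.4] rot [-0.001 -0.003 -0.001]
offset [135.5  -1.1  64.1] rot [-0.001 -0.003 -0.001]
```

```bash
python3 -m inch '{"offset":[[40,0,0],[80,-1,0],[120,-1,10],[135.5,-1,40],[135.5,-1,64],[135.5,-1,64],[135.5,-1,64]],"delta_rot":[[0,-0.003,0],[0,-0.003,0],[0,-0.003,0],[0,-0.003,0],[0,-0.003,0],[0,-0.003,0],[0,-0.003,0]],"hand":[1,1,1,1,1,1,1]}'
python3 - <<'E'
from fit import *
st(); held('w6'); goto('N',0,.0335)
E
```

```text
time: 11.65
tcp_pos: [0.5742, -0.055, 0.0336]
eef_rot: [-3.136, 0.165, 0.0]
contact_force: [0.4, -0.5, -0.7]
grip_width: 0.666
t 11.65 tcp [ 0.5742 -0.055   0.0336] yaw_y -1.676 z [-0.     0.001 -1.   ] q7 -1.05 F [ 0.4 -0.5 -0.7] grip 0.666
tilt [ 0.004 -0.001] top z 9.4 x ctr [-3.7 -4.5 -5.3 -5.6 -5.8 -5.8 -5.4 -4.4 -3.5]
offset [69.7 -0.5  0.8] rot [-0.001 -0.001 -0.001]
```

View pics/w6.png

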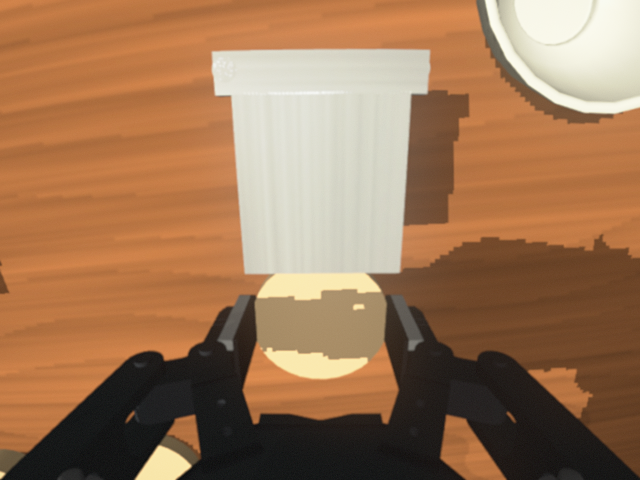

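Close view: roof front corners (245,273) and (401,272), rear bar (213,51) and (429,51), disc centred between the fingers. Refit.

```bash
python3 - <<'E'
from fit import *
f=grab('wrist')
x=fitcas(f,[(245,272.5),(401,272),(213,51),(430,51)],.066,[(-30,22),(-30,-22),(26,26),(26,-26)])
fitcas(f,[(233,94),(411,94),(245,272.5),(401,272)],.066,[(18,22),(18,-22),(-30,22),(-30,-22)])
C=cloud(f); P=C[100:265,250:395].reshape(-1,3); print(np.nanmedian(P[:,2]))
s=ctrl.sense(); R=Ro.from_rotvec(s['eef_rot']); c=np.array([x[0],x[1],.0])-s['tcp_pos']; print('cassette origin in tool mm',(R.inv().apply(c)*1000).round(1))
E
```

```text
pose [ 0.6443 -0.0627] yaw deg -5.69 res mm [ 0.9 -0.5  1.1  0.4 -1.1 -0.2 -0.8  0.3]
pose [ 0.6433 -0.0626] yaw deg -5.73 res mm [-0.1 -0.2  0.1  0.  -0.1 -0.4  0.1  0.5]
0.06665484783892028
cassette origin in tool mm [69.7  0.5 34.7]
```

```bash
python3 -m inch '{"offset":[[20,0.2,0.5],[40,0.5,0.5],[55,0.5,0.5],[65,0.5,0.5],[69,0.5,0.5],[71,0.5,0.5],[71,0.5,0.5],[71,0.5,2.8],[71,0.5,2.8]],"delta_rot":[[0,0,0],[0,0,0],[0,0,0],[0,0,0],[0,0,0],[0,0,0],[0,0,0],[0,0,0],[0,0,0]],"hand":[1,1,1,1,1,1,1,1,1]}'
python3 -c "
from fit import *
st()"
```

```text
time: 12.88
tcp_pos: [0.6451, -0.0627, 0.0315]
eef_rot: [-3.136, 0.165, -0.001]
contact_force: [0.4, 0.4, -0.4]
grip_width: 0.665
t 12.88 tcp [ 0.6451 -0.0627  0.0315] yaw_y -1.676 z [ 0.001  0.001 -1.   ] q7 -1.1 F [ 0.4  0.4 -0.4] grip 0.665
```

```bash
python3 -m inch '{"offset":[[1.5,0,0.5],[3,0,0.8],[3,0,0.8]],"delta_rot":[[0,0,0],[0,0,0],[0,0,0]],"hand":[1,1,1]}'
python3 -c "
from fit import *
st()"
```

```text
time: 13.25
tcp_pos: [0.6463, -0.0629, 0.0304]
eef_rot: [-3.135, 0.165, 0.005]
contact_force: [-4.6, 0.7, 1.7]
grip_width: 0.661
t 13.25 tcp [ 0.6463 -0.0629  0.0304] yaw_y -1.676 z [-0.003  0.002 -1.   ] q7 -1.1 F [-4.6  0.7  1.7] grip 0.661
```

Light rod contact (4.6 N), so the disc is home. Release and rise, then check.

```bash
python3 -m inch '{"offset":[[0,0,0],[0,0,0],[0,0,0],[0,0,0],[-20,0,-30],[-60,0,-80],[-100,0,-110],[-110,0,-110]],"delta_rot":[[0,0,0],[0,0,0],[0,0,0],[0,0,0],[0,0,0],[0,0,0],[0,0,0],[0,0,0]],"hand":[0,0,0,0,0,0,0,0]}'
python3 - <<'E'
from fit import *
st(); f=grab('wrist','w7')
print('slot0 front/ctr px', proj(f,[[.6437-.03*np.cos(.1),-.0626+.03*np.sin(.1),.02]]).round(0))
g=grab('top')
def disc(g,u,v):
    m=np.zeros((482,642),np.uint8); im=g['image'].copy()
    cv2.floodFill(im,m,(u,v),0,(12,)*3,(12,)*3,4|(255<<8)|cv2.FLOODFILL_FIXED_RANGE|cv2.FLOODFILL_MASK_ONLY)
    c=max(cv2.findContours(m[1:-1,1:-1],0,1)[0],key=cv2.contourArea); e=cv2.fitEllipse(c); return e
for u,v,z in[(194,282,.008),(257,278,.016),(305,274,.008)]:
    e=disc(g,u,v); print(np.round(e[0]+e[1],1),at_z(g,[e[0]],z)[0].round(4))
off([.4618,.0622,.1],np.radians(84.25))
E
```

```text
time: 14.25
tcp_pos: [0.5369, -0.0523, 0.1432]
eef_rot: [-3.133, 0.168, -0.002]
contact_force: [0.3, 0.4, 0.1]
grip_width: 1.001
t 14.25 tcp [ 0.5369 -0.0523  0.1432] yaw_y -1.678 z [ 0.001  0.004 -1.   ] q7 -1.14 F [0.3 0.4 0.1] grip 1.001
slot0 front/ctr px [[319. 129.]]
[193.2 281.1  24.   24.6] [0.4364 0.3108 0.008 ]
[256.2 277.9  24.4  25.6] [0.4486 0.1684 0.016 ]
[304.5 273.2  24.5  25.1] [0.4622 0.0621 0.008 ]
offset [ -86.3 -104.5   41.4] rot [-0.004  0.003 -0.005]
```

View pics/w7.png

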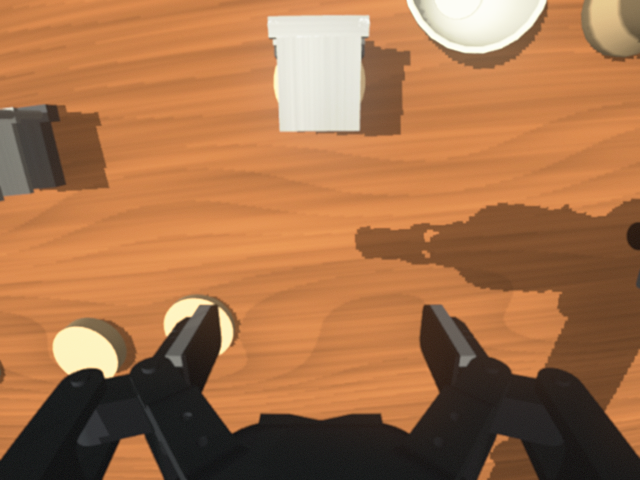

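Disc 1 is home: its sides show evenly at (278,80) and (363,80), with nothing proud at the front. The others haven't moved. Next is the thin disc at (0.462, 0.062).

```bash
python3 -m inch '{"offset":[[-40,-50,0],[-86,-104.5,20],[-86,-104.5,70],[-86,-104.5,105],[-86,-104.5,122.5],[-86,-104.5,122.5],[-86,-104.5,122.5],[-86,-104.5,122.5],[-86,-104.5,122.5],[-86,-104.5,122.5],[-86,-104.5,122.5]],"delta_rot":[[-0.004,0.003,-0.005],[-0.004,0.003,-0.005],[-0.004,0.003,-0.005],[-0.004,0.003,-0.005],[-0.004,0.003,-0.005],[-0.004,0.003,-0.005],[-0.004,0.003,-0.005],[-0.004,0.003,-0.005],[-0.004,0.003,-0.005],[-0.004,0.003,-0.005],[-0.004,0.003,-0.005]],"hand":[0,0,0,0,0,0,1,1,1,1,1]}'
python3 -c "
from fit import *
st()"
python3 -m inch '{"offset":[[0,0,-10],[0,0,-40],[0,0,-70],[0,0,-80],[0,0,-80]],"delta_rot":[[0,0,0],[0,0,0],[0,0,0],[0,0,0],[0,0,0]],"hand":[1,1,1,1,1]}'
sed -i "s/'N':(.6441,-.0618,-5.93)/'N':(.6437,-.0626,-5.75)/" fit.py
python3 - <<'E'
from fit import *
st();held();goto('N',-70,.053)
E
```

```text
time: 15.72
tcp_pos: [0.4635, 0.062, 0.0212]
eef_rot: [-3.136, 0.159, -0.005]
contact_force: [-2.2, -0.4, 8.7]
grip_width: 0.656
t 15.72 tcp [0.4635 0.062  0.0212] yaw_y -1.672 z [ 0.003  0.001 -1.   ] q7 -1.22 F [-2.2 -0.4  8.7] grip 0.656
time: 16.35
tcp_pos: [0.4637, 0.0622, 0.1018]
eef_rot: [-3.135, 0.158, -0.007]
contact_force: [-0.5, -0.0, -0.3]
grip_width: 0.645
t 16.35 tcp [0.4637 0.0622 0.1018] yaw_y -1.672 z [ 0.005  0.002 -1.   ] q7 -1.34 F [-0.5 -0.  -0.3] grip 0.645
tilt [ 0.    -0.002] top z 12.7 x ctr [-1.4 -1.5 -1.5 -1.5 -1.9 -1.6 -1.5 -1.4 -1.3]
offset [122.2 106.1  48.1] rot [-0.002 -0.003 -0.   ]
```

```bash
python3 -m inch '{"offset":[[40,35,0],[80,70,0],[122,106,0],[122,106,25],[122,106,46.6],[122,106,46.6],[122,106,46.6]],"delta_rot":[[-0.002,-0.003,0],[-0.002,-0.003,0],[-0.002,-0.003,0],[-0.002,-0.003,0],[-0.002,-0.003,0],[-0.002,-0.003,0],[-0.002,-0.003,0]],"hand":[1,1,1,1,1,1,1]}'
python3 - <<'E'
from fit import *
st();held('w8');goto('N',2,.0545)
E
```

```text
time: 17.27
tcp_pos: [0.5737, -0.0545, 0.0544]
eef_rot: [-3.138, 0.156, 0.001]
contact_force: [0.8, 0.9, -0.7]
grip_width: 0.642
t 17.27 tcp [ 0.5737 -0.0545  0.0544] yaw_y -1.67 z [-0.  0. -1.] q7 -1.07 F [ 0.8  0.9 -0.7] grip 0.642
tilt [ 0.001 -0.002] top z 12.8 x ctr [-1.7 -1.6 -1.5 -1.6 -1.5 -1.5 -1.6 -1.4 -1.5]
offset [72.   0.9  0.6] rot [-0.    -0.001  0.001]
```

```bash
python3 -m inch '{"offset":[[20,0.4,0],[40,0.9,0],[55,0.9,0],[65,0.9,0],[69,0.9,0],[71,0.9,0],[72,0.9,0.5],[72,0.9,2.5],[72.5,0.9,2.5]],"delta_rot":[[0,0,0],[0,0,0],[0,0,0],[0,0,0],[0,0,0],[0,0,0],[0,0,0],[0,0,0],[0,0,0]],"hand":[1,1,1,1,1,1,1,1,1]}'
python3 -c "
from fit import *
st()"
```

```text
time: 18.45
tcp_pos: [0.6452, -0.0628, 0.0522]
eef_rot: [-3.137, 0.157, 0.002]
contact_force: [-3.6, -0.5, 1.4]
grip_width: 0.648
t 18.45 tcp [ 0.6452 -0.0628  0.0522] yaw_y -1.671 z [-0.001  0.    -1.   ] q7 -1.11 F [-3.6 -0.5  1.4] grip 0.648
```

```bash
python3 -m inch '{"offset":[[0,0,0],[0,0,0],[0,0,0],[0,0,0],[-20,0,-30],[-60,0,-80],[-100,0,-110],[-110,0,-110]],"delta_rot":[[0,0,0],[0,0,0],[0,0,0],[0,0,0],[0,0,0],[0,0,0],[0,0,0],[0,0,0]],"hand":[0,0,0,0,0,0,0,0]}'
cat >> fit.py <<'E'
def disc(g,u,v,z):
    m=np.zeros((482,642),np.uint8); im=g['image'].copy()
    cv2.floodFill(im,m,(u,v),0,(12,)*3,(12,)*3,4|(255<<8)|cv2.FLOODFILL_FIXED_RANGE|cv2.FLOODFILL_MASK_ONLY)
    c=max(cv2.findContours(m[1:-1,1:-1],0,1)[0],key=cv2.contourArea); e=cv2.fitEllipse(c)
    print(np.round(e[0]+e[1],1),at_z(g,[e[0]],z)[0].round(4))
E
python3 - <<'E'
from fit import *
st(); f=grab('wrist')
cv2.imwrite('pics/w9.png',cv2.resize(f['image'][0:240,160:480,::-1],(800,600),interpolation=2))
g=grab('top')
disc(g,194,282,.008); disc(g,257,278,.016)
off([.4368,.3112,.1],np.radians(84.25))
E
```

```text
time: 19.45
tcp_pos: [0.5355, -0.0527, 0.1648]
eef_rot: [-3.135, 0.159, -0.004]
contact_force: [0.4, 0.0, -0.8]
grip_width: 1.001
t 19.45 tcp [ 0.5355 -0.0527  0.1648] yaw_y -1.672 z [ 0.003  0.002 -1.   ] q7 -1.16 F [ 0.4  0.  -0.8] grip 1.001
[193.2 281.1  24.1  24.6] [0.4364 0.3109 0.008 ]
[256.2 277.9  24.5  25.7] [0.4485 0.1683 0.016 ]
offset [-134.1 -350.7   63.3] rot [-0.002  0.001  0.   ]
```

View pics/w9.png

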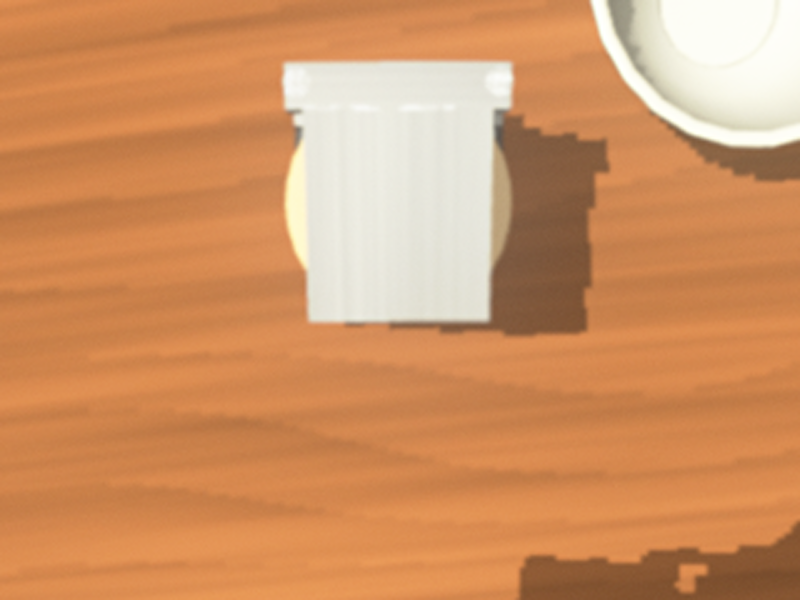

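Both discs are home and even, nothing proud at the front. Last thin disc next.

```bash
python3 -m inch '{"offset":[[-22,-58,0],[-44,-116,0],[-66,-174,0],[-88,-232,0],[-112,-291,0],[-134,-350.5,30],[-134,-350.5,70],[-134,-350.5,110],[-134,-350.5,135],[-134,-350.5,135]],"delta_rot":[[0,0,0],[0,0,0],[0,0,0],[0,0,0],[0,0,0],[0,0,0],[0,0,0],[0,0,0],[0,0,0],[0,0,0]],"hand":[0,0,0,0,0,0,0,0,0,0]}'
python3 - <<'E'
from fit import *
st();off([.4368,.3112,.0175],np.radians(84.25))
E
```

```text
time: 20.8
tcp_pos: [0.4352, 0.3104, 0.0251]
eef_rot: [3.135, -0.156, -0.008]
contact_force: [-0.3, -0.2, 0.1]
grip_width: 1.002
t 20.8 tcp [0.4352 0.3104 0.0251] yaw_y -1.67 z [-0.005 -0.002 -1.   ] q7 -1.73 F [-0.3 -0.2  0.1] grip 1.002
offset [ 1.5 -0.9  7.5] rot [0.003 0.005 0.001]
```

```bash
python3 -m inch '{"offset":[[1.5,-1,4],[1.5,-1,7.5],[1.5,-1,7.5],[1.5,-1,7.5],[1.5,-1,7.5],[1.5,-1,7.5],[1.5,-1,7.5],[1.5,-1,7.5]],"delta_rot":[[0.003,0.005,0],[0.003,0.005,0],[0.003,0.005,0],[0.003,0.005,0],[0.003,0.005,0],[0.003,0.005,0],[0.003,0.005,0],[0.003,0.005,0]],"hand":[0,0,0,1,1,1,1,1]}'
python3 -c "
from fit import *
st()"
python3 -m inch '{"offset":[[0,0,-10],[0,0,-40],[0,0,-70],[0,0,-90],[0,0,-90]],"delta_rot":[[0,0,0],[0,0,0],[0,0,0],[0,0,0],[0,0,0]],"hand":[1,1,1,1,1]}'
python3 - <<'E'
from fit import *
st();held();goto('N',-70,.1)
E
```

```text
time: 21.8
tcp_pos: [0.4372, 0.3115, 0.0189]
eef_rot: [-3.136, 0.156, -0.0]
contact_force: [-1.4, -1.2, 6.9]
grip_width: 0.659
t 21.8 tcp [0.4372 0.3115 0.0189] yaw_y -1.67 z [ 0.     0.002 -1.   ] q7 -1.72 F [-1.4 -1.2  6.9] grip 0.659
time: 22.42
tcp_pos: [0.4382, 0.3119, 0.1105]
eef_rot: [-3.134, 0.156, -0.004]
contact_force: [0.6, 0.4, -0.3]
grip_width: 0.659
t 22.43 tcp [0.4382 0.3119 0.1105] yaw_y -1.67 z [ 0.003  0.004 -1.   ] q7 -1.81 F [ 0.6  0.4 -0.3] grip 0.659
tilt [-0.001 -0.003] top z 10.3 x ctr [-0.7 -0.9 -0.6 -0.4 -0.5 -0.5 -0.8 -0.8 -0.5]
offset [172.7 351.8   8.3] rot [-0.003 -0.     0.001]
```

```bash
python3 -m inch '{"offset":[[25,55,0],[52,110,0],[80,165,0],[108,220,0],[135,275,0],[160,325,0],[172.7,352,0],[172.7,352,20],[172.7,352,38],[172.7,352,38],[172.7,352,38]],"delta_rot":[[-0.003,0,0],[-0.003,0,0],[-0.003,0,0],[-0.003,0,0],[-0.003,0,0],[-0.003,0,0],[-0.003,0,0],[-0.003,0,0],[-0.003,0,0],[-0.003,0,0],[-0.003,0,0]],"hand":[1,1,1,1,1,1,1,1,1,1,1]}'
python3 - <<'E'
from fit import *
st();held('w10');goto('N',2,.0702)
E
```

```text
time: 23.85
tcp_pos: [0.574, -0.0542, 0.0699]
eef_rot: [3.138, -0.152, -0.001]
contact_force: [-0.3, -0.6, -0.9]
grip_width: 0.663
t 23.85 tcp [ 0.574  -0.0542  0.0699] yaw_y -1.668 z [-0. -0. -1.] q7 -1.09 F [-0.3 -0.6 -0.9] grip 0.663
tilt [-0.001 -0.003] top z 10.3 x ctr [-0.7 -0.8 -0.7 -0.4 -0.2 -0.4 -0.6 -0.7 -0.6]
offset [71.8  1.2  0.4] rot [ 0.    -0.001  0.003]
```

```bash
python3 -m inch '{"offset":[[20,0.4,0],[40,1,0],[55,1.2,0],[65,1.2,0],[68,1.2,0],[70,1.2,0],[71,1.2,0.5],[71,1.2,2.2],[71.5,1.2,2.2]],"delta_rot":[[0,0,0],[0,0,0],[0,0,0],[0,0,0],[0,0,0],[0,0,0],[0,0,0],[0,0,0],[0,0,0]],"hand":[1,1,1,1,1,1,1,1,1]}'
python3 -c "
from fit import *
st()"
```

```text
time: 25.02
tcp_pos: [0.6443, -0.0627, 0.0681]
eef_rot: [-3.138, 0.154, 0.002]
contact_force: [-3.1, 0.0, 0.9]
grip_width: 0.659
t 25.02 tcp [ 0.6443 -0.0627  0.0681] yaw_y -1.669 z [-0.002  0.    -1.   ] q7 -1.12 F [-3.1  0.   0.9] grip 0.659
```

```bash
python3 -m inch '{"offset":[[0,0,0],[0,0,0],[0,0,0],[0,0,0],[-20,0,-30],[-60,0,-80],[-100,0,-90],[-110,0,-90]],"delta_rot":[[0,0,0],[0,0,0],[0,0,0],[0,0,0],[0,0,0],[0,0,0],[0,0,0],[0,0,0]],"hand":[0,0,0,0,0,0,0,0]}'
python3 - <<'E'
from fit import *
st(); f=grab('wrist')
cv2.imwrite('pics/w11.png',cv2.resize(f['image'][0:240,160:480,::-1],(800,600),interpolation=2))
g=grab('top'); disc(g,257,278,.016)
off([.4485,.1685,.1],np.radians(87.56))
E
```

```text
time: 26.02
tcp_pos: [0.5336, -0.0522, 0.1594]
eef_rot: [-3.136, 0.156, 0.001]
contact_force: [0.7, 1.0, -0.3]
grip_width: 0.998
t 26.02 tcp [ 0.5336 -0.0522  0.1594] yaw_y -1.67 z [-0.     0.002 -1.   ] q7 -1.16 F [ 0.7  1.  -0.3] grip 0.998
[256.2 277.9  24.5  25.7] [0.4485 0.1683 0.016 ]
offset [-107.  -210.4   58.8] rot [-0.002  0.001 -0.055]
```

View pics/w11.png

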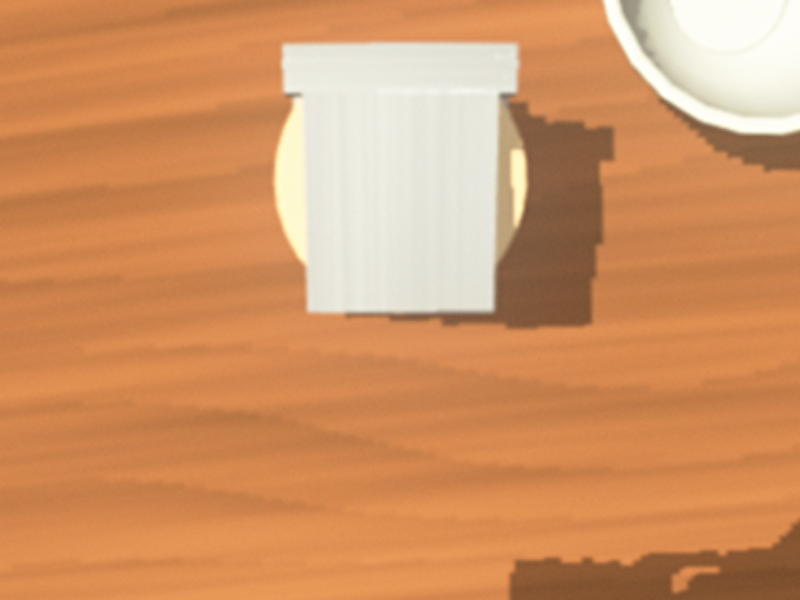

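The top disc is home too. Now the thick disc.

```bash
python3 -m inch '{"offset":[[-26,-52,0],[-54,-106,0],[-80,-160,0],[-107,-210.5,20],[-107,-210.5,70],[-107,-210.5,110],[-107,-210.5,138],[-107,-210.5,138],[-107,-210.5,138]],"delta_rot":[[-0.002,0.001,-0.055],[-0.002,0.001,-0.055],[-0.002,0.001,-0.055],[-0.002,0.001,-0.055],[-0.002,0.001,-0.055],[-0.002,0.001,-0.055],[-0.002,0.001,-0.055],[-0.002,0.001,-0.055],[-0.002,0.001,-0.055]],"hand":[0,0,0,0,0,0,0,0,0]}'
python3 -c "
from fit import *
st();off([.4485,.1685,.0215],np.radians(87.56))"
python3 -m inch '{"offset":[[0,0,0],[0,0,0],[0,0,0],[0,0,0],[0,0,0],[0,0,0]],"delta_rot":[[0,0,0],[0,0,0],[0,0,0],[0,0,0],[0,0,0],[0,0,0]],"hand":[1,1,1,1,1,1]}'
python3 -c "
from fit import *
st()"
python3 -m inch '{"offset":[[0,0,-10],[0,0,-40],[0,0,-70],[0,0,-80],[0,0,-80]],"delta_rot":[[0,0,0],[0,0,0],[0,0,0],[0,0,0],[0,0,0]],"hand":[1,1,1,1,1]}'
python3 - <<'E'
from fit import *
st();held();goto('W',-70,.1)
E
```

```text
time: 27.25
tcp_pos: [0.4499, 0.1688, 0.0214]
eef_rot: [3.14, -0.068, 0.002]
contact_force: [-0.6, -0.5, -0.4]
grip_width: 0.997
t 27.25 tcp [0.4499 0.1688 0.0214] yaw_y -1.614 z [ 0.002 -0.001 -1.   ] q7 -1.42 F [-0.6 -0.5 -0.4] grip 0.997
offset [-1.4  0.3 -0.1] rot [ 0.001 -0.002 -0.   ]
time: 28.0
tcp_pos: [0.4514, 0.1691, 0.0234]
eef_rot: [-3.139, 0.068, -0.007]
contact_force: [-1.1, -0.0, 9.3]
grip_width: 0.669
t 28.0 tcp [0.4514 0.1691 0.0234] yaw_y -1.614 z [ 0.004  0.001 -1.   ] q7 -1.42 F [-1.1 -0.   9.3] grip 0.669
time: 28.62
tcp_pos: [0.4513, 0.1694, 0.1038]
eef_rot: [-3.138, 0.067, -0.008]
contact_force: [-0.8, 0.5, 0.2]
grip_width: 0.669
t 28.62 tcp [0.4513 0.1694 0.1038] yaw_y -1.613 z [ 0.005  0.002 -1.   ] q7 -1.52 F [-0.8  0.5  0.2] grip 0.669
tilt [ 0.009 -0.002] top z 6.8 x ctr [-2.9 -2.7 -2.6 -2.5 -2.7 -2.5 -2.6 -2.5 -2.5]
offset [107.   -5.6   3.4] rot [-0.002 -0.004 -0.   ]
```

```bash
python3 -m inch '{"offset":[[35,-2,0],[70,-4,0],[107,-5.5,0],[107,-5.5,35],[107,-5.5,65],[107,-5.5,65],[107,-5.5,65]],"delta_rot":[[-0.002,-0.004,0],[-0.002,-0.004,0],[-0.002,-0.004,0],[-0.002,-0.004,0],[-0.002,-0.004,0],[-0.002,-0.004,0],[-0.002,-0.004,0]],"hand":[1,1,1,1,1,1,1]}'
python3 - <<'E'
from fit import *
st();held('w12');goto('W',2,.0385)
E
```

```text
time: 29.55
tcp_pos: [0.5582, 0.1699, 0.0386]
eef_rot: [3.14, -0.067, -0.0]
contact_force: [0.1, 0.4, 0.0]
grip_width: 0.671
t 29.55 tcp [0.5582 0.1699 0.0386] yaw_y -1.614 z [-0.    -0.001 -1.   ] q7 -1.4 F [0.1 0.4 0. ] grip 0.671
tilt [ 0.008 -0.003] top z 6.9 x ctr [-2.5 -2.5 -3.1 -3.1 -3.4 -3.2 -2.8 -2.7 -2.5]
offset [71.   0.   0.9] rot [ 0.    -0.001 -0.   ]
```

View pics/w12.png

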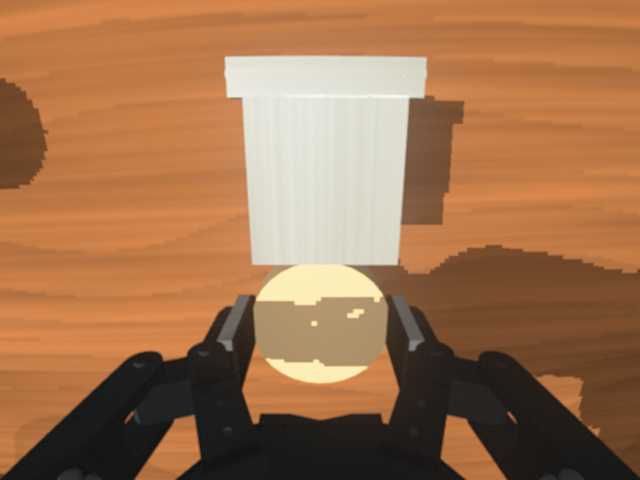

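Roof corners: front (252,265) and (400,265), rear (243,97) and (409,97). Refit.

```bash
python3 - <<'E'
from fit import *
f=grab('wrist')
x=fitcas(f,[(243,97),(409,97),(252,264.5),(400,265)],.064,[(18,22),(18,-22),(-30,22),(-30,-22)])
s=ctrl.sense(); c=np.array([x[0],x[1],0])-s['tcp_pos']; print((Ro.from_rotvec(s['eef_rot']).inv().apply(c)*1000).round(1))
E
```

```text
pose [0.6273 0.1658] yaw deg -2.34 res mm [-0.2 -0.3 -0.2  0.2  0.  -0.7  0.4  0.8]
[68.4  1.5 39.8]
```

```bash
python3 -m inch '{"offset":[[15,1.5,0],[35,1.5,0],[55,1.5,0],[65,1.5,0],[68,1.5,0],[70,1.5,0.5],[71.5,1.5,0.5],[71.5,1.5,2.5],[72,1.5,2.8]],"delta_rot":[[0,0,0],[0,0,0],[0,0,0],[0,0,0],[0,0,0],[0,0,0],[0,0,0],[0,0,0],[0,0,0]],"hand":[1,1,1,1,1,1,1,1,1]}'
python3 -c "
from fit import *
st()"
```

```text
time: 30.78
tcp_pos: [0.6302, 0.1658, 0.0367]
eef_rot: [-3.141, 0.067, -0.001]
contact_force: [-1.5, 0.1, -0.8]
grip_width: 0.666
t 30.77 tcp [0.6302 0.1658 0.0367] yaw_y -1.613 z [ 0.001  0.    -1.   ] q7 -1.41 F [-1.5  0.1 -0.8] grip 0.666
```

```bash
python3 -m inch '{"offset":[[1,0,0.7],[1.5,0,1],[1.5,0,1]],"delta_rot":[[0,0,0],[0,0,0],[0,0,0]],"hand":[1,1,1]}'
python3 -m inch '{"offset":[[0,0,0],[0,0,0],[0,0,0],[0,0,0],[-20,0,-30],[-60,0,-80],[-100,0,-120],[-110,0,-130]],"delta_rot":[[0,0,0],[0,0,0],[0,0,0],[0,0,0],[0,0,0],[0,0,0],[0,0,0],[0,0,0]],"hand":[0,0,0,0,0,0,0,0]}'
python3 - <<'E'
from fit import *
st(); f=grab('wrist'); g=grab('scene')
a=cv2.resize(f['image'][0:240,160:480,::-1],(400,300),interpolation=2)
b=cv2.resize(g['image'][235:355,240:420,::-1],(800,533),interpolation=2)[:, :]
c=cv2.resize(g['image'][245:345,250:410,::-1],(480,300),interpolation=2)
t=grab('top')
d=cv2.resize(t['image'][160:300,180:420,::-1],(400,300))
e=np.zeros((600,800,3),np.uint8); e[:300,:400]=a; e[:300,400:]=d; e[300:,:480]=c
cv2.imwrite('pics/w13.png',e)
E
```

```text
time: 31.15
tcp_pos: [0.6305, 0.1656, 0.0357]
eef_rot: [-3.141, 0.067, 0.003]
contact_force: [-5.5, -0.2, 4.0]
grip_width: 0.671
time: 32.15
tcp_pos: [0.5206, 0.1707, 0.1684]
eef_rot: [-3.137, 0.066, -0.001]
contact_force: [1.0, -0.4, -0.2]
grip_width: 1.003
t 32.15 tcp [0.5206 0.1707 0.1684] yaw_y -1.613 z [ 0.001  0.004 -1.   ] q7 -1.52 F [ 1.  -0.4 -0.2] grip 1.003
```

View pics/w13.png

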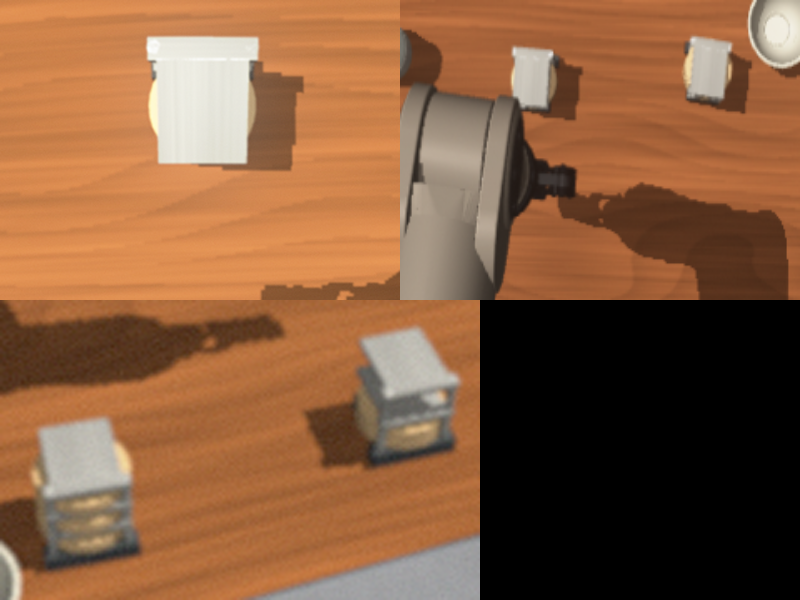

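All four discs are home: three in the narrow cassette, and the thick disc in the wide cassette's lowest slot. Back to the isolator.

```bash
python3 - <<'E'
from fit import *
off([.509,-.387,.2],-1.67)
E
```

```text
offset [ 11.2 557.7 -34.8] rot [-0.001  0.001  0.057]
```

```bash
python3 -m inch '{"offset":[[1,50,-35],[2,105,-35],[3,160,-35],[4,215,-35],[5,270,-35],[6,325,-35],[7,380,-35],[8,435,-35],[10,490,-35],[11,535,-35],[11,557.5,-35],[11,557.5,-35]],"delta_rot":[[0,0,0.03],[0,0,0.057],[0,0,0.057],[0,0,0.057],[0,0,0.057],[0,0,0.057],[0,0,0.057],[0,0,0.057],[0,0,0.057],[0,0,0.057],[0,0,0.057],[0,0,0.057]],"hand":[0,0,0,0,0,0,0,0,0,0,0,0]}'
python3 - <<'E'
from fit import *
st()
f=grab('wrist'); C=cloud(f); P=C[50:350,200:440].reshape(-1,3); P=P[(P[:,2]>.085)&(P[:,2]<.1)]
r=cv2.minAreaRect((P[:,:2]*1000).astype(np.float32));print(len(P),r)
off([.509,-.387,.083],-1.67)
E
```

```text
time: 33.8
tcp_pos: [0.5069, -0.3899, 0.1979]
eef_rot: [-3.137, 0.163, 0.008]
contact_force: [0.4, 0.1, -0.2]
grip_width: 1.0
t 33.8 tcp [ 0.5069 -0.3899  0.1979] yaw_y -1.675 z [-0.005  0.    -1.   ] q7 -0.64 F [ 0.4  0.1 -0.2] grip 1.0
2075 ((509.7869873046875, -387.66168212890625), (16.021770477294922, 63.54741668701172), 85.07456970214844)
offset [  1.3  -0.6 115.2] rot [-0.002  0.004 -0.002]
```

```bash
python3 -m inch '{"offset":[[1.3,-0.6,40],[1.3,-0.6,80],[1.3,-0.6,105],[1.3,-0.6,115],[1.3,-0.6,115],[1.3,-0.6,115],[1.3,-0.6,115],[1.3,-0.6,115],[1.3,-0.6,115],[1.3,-0.6,115],[1.3,-0.6,115]],"delta_rot":[[0,0.004,0],[0,0.004,0],[0,0.004,0],[0,0.004,0],[0,0.004,0],[0,0.004,0],[0,0.004,0],[0,0.004,0],[0,0.004,0],[0,0.004,0],[0,0.004,0]],"hand":[0,0,0,0,0,1,1,1,1,1,1]}'
python3 -m inch '{"offset":[[0,0,0],[0,0,0],[0,0,0],[0,0,0],[0,0,0],[0,0,0],[0,0,0],[0,0,0],[0,0,0],[0,0,0],[0,0,0],[0,0,0]],"delta_rot":[[0,0,-0.14],[0,0,-0.28],[0,0,-0.42],[0,0,-0.56],[0,0,-0.7],[0,0,-0.84],[0,0,-0.98],[0,0,-1.12],[0,0,-1.26],[0,0,-1.36],[0,0,-1.43],[0,0,-1.43]],"hand":[1,1,1,1,1,1,1,1,1,1,1,1]}'
python3 -c "
from fit import *
st(); print(ctrl.sense()['wrist_torque'])"
```

```text
time: 35.22
tcp_pos: [0.5092, -0.3875, 0.0838]
eef_rot: [-3.137, 0.158, -0.001]
contact_force: [-0.4, 0.3, 3.2]
grip_width: 0.177
time: 36.72
tcp_pos: [0.5069, -0.3845, 0.0837]
eef_rot: [-2.469, -1.928, -0.004]
contact_force: [-5.4, 7.8, 8.5]
grip_width: 0.179
t 36.73 tcp [ 0.5069 -0.3845  0.0837] yaw_y -0.245 z [-0.003  0.009 -1.   ] q7 0.68 F [-5.4  7.8  8.5] grip 0.179
[ 1.07093947  1.07899325 -0.68692329]
```

Release, rise and check everything.

```bash
python3 -m inch '{"offset":[[0,0,0],[0,0,0],[0,0,0],[0,0,0],[0,0,-40],[0,0,-90],[0,0,-140],[0,0,-180],[0,0,-180]],"delta_rot":[[0,0,0],[0,0,0],[0,0,0],[0,0,0],[0,0,0],[0,0,0],[0,0,0],[0,0,0],[0,0,0]],"hand":[0,0,0,0,0,0,0,0,0]}'
python3 - <<'E'
from fit import *
st()
f=grab('wrist'); C=cloud(f); P=C[150:260,295:350].reshape(-1,3); P=P[(P[:,2]>.085)&(P[:,2]<.1)]
print(len(P),cv2.minAreaRect((P[:,:2]*1000).astype(np.float32)))
g=grab('scene','s9')
E
```

```text
time: 37.85
tcp_pos: [0.5088, -0.3881, 0.2683]
eef_rot: [2.476, 1.934, 0.007]
contact_force: [0.5, -1.4, -0.5]
grip_width: 1.001
t 37.85 tcp [ 0.5088 -0.3881  0.2683] yaw_y -0.245 z [ 0.003  0.003 -1.   ] q7 0.61 F [ 0.5 -1.4 -0.5] grip 1.001
1303 ((506.8294677734375, -383.3502197265625), (64.15460205078125, 15.66873550415039), 75.36531066894531)
```

View pics/s9.png

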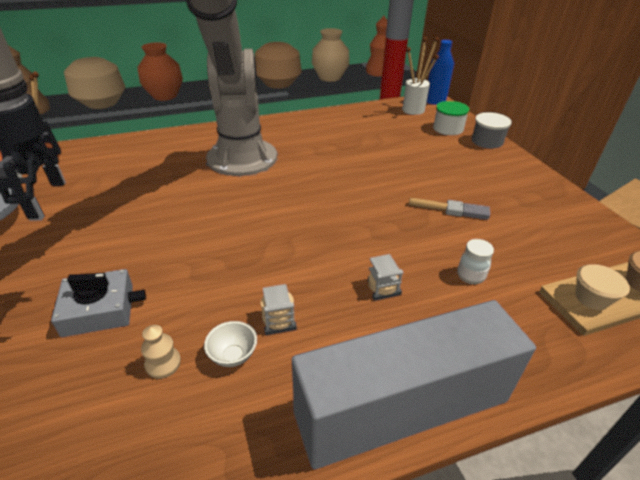

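The bench is clear of discs, bystanders are unmoved, and the handle is at 75.4° (74.3° at the start). Handing in.

```bash
python3 -c "
from cell import ticket
print(ticket.close_job())"
```

```text
the job is handed in; nothing more can be done
None
```

I switched the isolator off, loaded all four discs on the bench into the cassettes, and switched it back on. There were three thin discs and one thick one. The job is handed in, at about 38 s of the 210 s allowed.

- **Discs:** the thin discs are in narrow slots 0, 1 and 2, and the thick disc is in wide slot 0. Each was pushed lightly against the rear rods (3–6 N) before release. Afterwards the overhead and scene views showed them home, with nothing sticking out at the front.
- **Isolator:** the bar read about -5° when off and 75.4° at the end, against 74.3° at the start, so it is back on. The end value should be at its stop, within the camera's error.
- **Other objects:** in the last scene picture the bench was clear of discs, and the jar, bowl, figurine and brush looked unmoved. The gripper was open and clear of everything.

No check failed. The only disagreement was 2–4 mm between camera estimates of the handle's centre, which caused no trouble. I saw no disc knocked aside and no slackened grip during the run.

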